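Set the support rollers of a bending fixture on their span lines

TASK

Set up the bending bed for the long span: with the fingertips, roll each of the two dark steel rollers outward over the bed onto the outermost line on its own side of the middle, so that each rests centred on its line and parallel to it. Roll them along the bed by pushing; do not drag them, and do not pick them up. Leave the other things on the bench where they are.

Things in the scene. Friction and masses are not known exactly. Their poses are not given: they have to be found in the camera images.
- bed: heavy fixed pale metal bed on a grey foot (200 x 250 x 10 mm). Origin: centre of its underside (z = 3 mm, on the mat). Flat top face 40 mm above it, 170 mm wide (x, along rollers and lines), 340 mm long (y, the rolling way); z up. 8 mm end plates stand 5 mm above the top. Five dark lines cross the top, 146 mm long, at y = -100, -50, 0, 50, 100 mm; the outermost two count
- line_left (a point): point in the bed's top face in the middle of the outermost line on the +y side, where the left roller must lie; axes as the bed's
- line_right (a point): point in the bed's top face in the middle of the outermost line on the -y side, where the right roller must lie; axes as the bed's
- roller_left: the left (+y) one of two dark steel cylinders, diameter 30, length 100 mm, 0.55 kg, lying across the bed. Origin mid-axis, 15 mm above the bed's top. x along its axis; z, up at the start, turns as it rolls. Slippery: pushed from behind at or just above half height it rolls ahead, keeping its heading, and runs on 1 to 3 mm after a slow push. Starts within 3 degrees of parallel to the lines; a tip too near its very top rides up and presses on it
- roller_right: the right (-y) one of two dark steel cylinders, diameter 30, length 100 mm, 0.55 kg, lying across the bed. Origin mid-axis, 15 mm above the bed's top. x along its axis; z, up at the start, turns as it rolls. Slippery: pushed from behind at or just above half height it rolls ahead, keeping its heading, and runs on 1 to 3 mm after a slow push. Starts within 3 degrees of parallel to the lines; a tip too near its very top rides up and presses on it
- nose_mid (a point): bystander: steel loading nose standing on its 70 x 44 mm plate just beyond the bed's +y end, 70 mm tall; point on its middle, 35 mm up. Its x runs along the rounded top
- specimen_mid (a point): bystander: grey stone test bar 40 x 240 x 20 mm lying along the far (+x) side of the bed; point at its centre, 10 mm up. Its y runs along its length
- caliper_mid (a point): bystander: digital caliper 235 mm long, 12 mm high, lying along the robot's side (-x) of the bed; point in its slider, 6 mm up. Its y runs along the beam
- hex_key_mid (a point): bystander: hexagon key, 6 mm thick, 100 mm long with a 26 mm short leg, lying beyond the bed's -y end; point in the middle of the long leg
- blue_tray_mid (a point): bystander: empty blue plastic tray 110 x 170 x 28 mm to the right; point at its centre, 14 mm up
- jar_mid (a point): bystander: amber jar 60 mm in diameter, 85 mm tall, to the right; point at its centre, 42 mm up
- dish_mid (a point): bystander: white ceramic dish 100 mm wide, 18 mm tall, to the left; point at its centre, 9 mm up
There are look-alikes about, which are no part of the job. Leave any white look-alike of the roller_right alone. What is shaped like the roller_left but brown or orange is not meant.

How it is judged:
By the outcome, as a careful person would: the job done as asked, in the order asked, and still so for the second after the job is handed in, with the robot touching nothing.
It also fails if it takes over 51 s, if anything falls off the work surface, if the arm or the gripper's body presses on something with over 40 N, if the wrist force passes 120 N, or if a joint passes its speed limit or range.

ROBOT

A 6-joint arm with a two-finger parallel gripper is mounted at the origin on the work surface. World frame = base frame: x ahead of the robot, y to its left, z up, the work surface at z = 0. Lengths are in mm, angles in rad, forces in N, time in s.
With the tool pointing down it reaches from about 300 to 775 mm from the base axis. Payload 14.6 kg.
Tool frame: the origin (TCP) lies between the finger pads; the fingertips stand 8 mm ahead of it and the grasp point (between the pads) lies 11 mm behind it; x points along the fingers, y is the direction in which the jaws open and shut, and the axes are right-handed (so a half turn about x gives the same grasp; the last joint's range is limited). The gripper opens to 94 mm and grips with 3 to 60 N. Pads are 16 mm wide; open, the fingers measure 119 mm over their backs; the gripper's body (75 mm by 177 mm) begins 78 mm behind the grasp point.
Start: joints at [-1.406, 0.3, 1.521, -0, 1.321, -0.067], TCP at [126.345, -535.281, 213.446] pointing down, gripper open.
Joint ranges: [-3.03, 3.03], [-0.79, 2.21], [0.23, 2.52], [-1.04, 4.18], [0, 3.07], [-2.55, 2.55]. Speed limits (rad/s): [2.22, 2.22, 2.57, 3.14, 3.14, 3.14].

INTERFACE

Orientations are given as [roll, pitch, yaw] about the fixed x, y, z axes, in that order (R = Rz(yaw) Ry(pitch) Rx(roll)).
In Python, from cell import telemetry, camera, calibration, order gives the robot as it stands.
- The arm moves only by the shell command python3 -m handwheel 'ROWS' [FORCE]. ROWS is JSON, a list of rows, each a list of 7 numbers: the turn, a rotation vector about the tool's x, y, z as a fraction of full scale, then the shift along the tool's x, y, z as a fraction of full scale, then the opening, from 0 (shut) to 1 (fully open). A call has 1 to 12 rows; each row is the pose to reach, as a shift and turn from the pose measured when the call began, along the tool's axes at that moment, turning the shorter way round; what a row does not reach only later rows make up. Full scale, the value 1, is 300 mm for a shift and pi rad for a turn. A row lasts 1/8 s, in which the tool goes at most 62.5 mm and 10.7 degrees, less where a joint would pass 70% of its speed; a pose out of reach is approached as far as the arm can. A call with a number of a shift or a turn outside -1 to 1 is refused whole. A call with a gripper value outside its range is refused whole. The fingers move at their own pace and stop on an object; FORCE is the grip in N (left out, the last holds). Time passes only in rows, so rows that repeat a pose let the fingers close. It gives the time, the measured TCP pose, the force and the opening at its end, in the units of the state.
- telemetry.read_state(): the state, without advancing time (a new reading comes with each control period).
- camera(name): name is "scene" or "top"; returns the picture (420x560x3 uint8, red, green, blue); there is no depth.
- calibration(name): a dict with "fov_y" (degrees; the focal length in pixels is half the picture's height over the tangent of half this angle, whatever the lens; pixels are square), "cx", "cy" (the principal point, pixels), "position" and "attitude" of the camera in the world. Camera axes: x right, y down, z forward; pixel columns grow to the right and rows downward; lengths in mm; the calibration is good to about 2 mm. A picture is of the moment at which its call begins. calibration takes no time and is no camera call.
- order.sign_off(): hands the job in, once; it reports no verdict.
The state is a dict: "clock": time; "joints": joint angles; "qd": joint speeds; "effort": joint torques, N m; "eef_pos": TCP position; "eef_rot": TCP orientation; "wrist_force": force on the tool from outside, world axes, zero at the start; "moment": the same for the moment, N m; "finger_gap": finger opening in mm.
Only numpy, scipy, OpenCV 4.12 (cv2) and the standard library are available. Lean on these libraries where they do the work, as an engineer would, in place of code of your own. Each camera call takes 0.05 s, during which the arm holds its last target.

## Working session

There is one attempt and no reset: what is moved stays moved. The work goes in short steps, Python scripts to look and compute and a shell command to move; the robot and the scene stay as the last step left them, time stands still between calls to the robot, and variables do not carry over. Pictures are saved under pics/ and viewed, and the job is handed in when it is done.

```bash
mkdir -p pics; ls; python3 - <<'E'
from cell import telemetry,camera,calibration
import cv2
print(telemetry.read_state())
for n in("scene","top"):
    c=calibration(n);print(n,c)
    cv2.imwrite(f"pics/{n}0.png",camera(n)[:,:,::-1])
E
```

```text
pics
{'clock': 0.0, 'joints': array([-1.40558196e+00,  3.00484984e-01,  1.52154666e+00,  1.19102276e-05,
        1.32068954e+00, -6.65916396e-02]), 'qd': array([ 1.16645652e-03,  2.04609419e-04,  6.42598931e-04,  9.22509156e-06,
       -6.69876485e-04,  8.80118913e-04]), 'effort': array([-8.86130438e-04, -5.31805766e+01, -3.52739453e+01,  7.08010560e-02,
        2.43405683e-02, -9.42661518e-05]), 'eef_pos': array([ 126.32010907, -535.05393186,  212.89326709]), 'eef_rot': array([-1.64761004,  1.56966774,  1.72578567]), 'wrist_force': array([-0.39815059, -0.02081764,  0.89779293]), 'moment': array([-0.03503701, -0.01831129, -0.00179012]), 'finger_gap': 93.97114013114421}
scene {'fov_y': 48.36389758065113, 'cx': 280.87631600596063, 'cy': 205.2880657663552, 'position': array([1072.71207486, -567.67655641, 1082.6313785 ]), 'attitude': array([-2.50995394,  0.00949524,  0.73949813])}
top {'fov_y': 52.32228058803024, 'cx': 279.6329814210486, 'cy': 207.98928217740453, 'position': array([ 424.16922436,  -18.46616256, 1304.9833289 ]), 'attitude': array([-3.00467044e+00,  2.34517303e-03, -1.57430577e+00])}
```

View pics/top0.png

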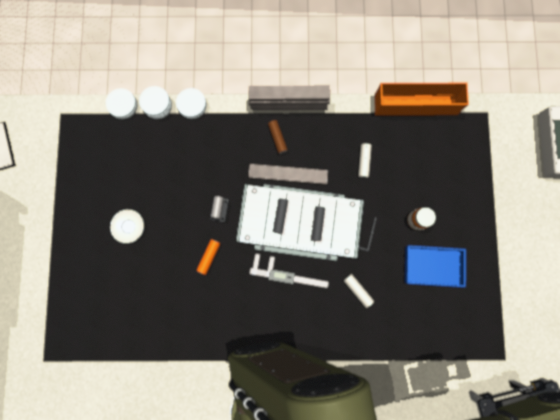

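View pics/scene0.png

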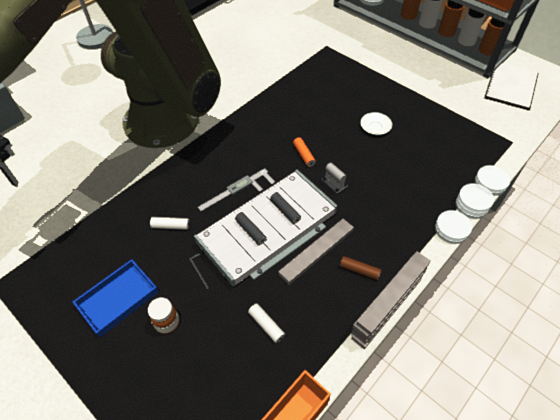

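The top view shows the bed centred near (300,221), with the left roller near (281,216) and the right near (319,223). Next I'll zoom in.

```bash
cat > h.py <<'E'
import numpy as np,cv2
from scipy.spatial.transform import Rotation as R
from cell import calibration
def cam(n):
    c=calibration(n);f=210/np.tan(np.radians(c["fov_y"])/2)
    return c,f,R.from_euler('xyz',c["attitude"]).as_matrix()
def ray(n,uv,z):
    c,f,M=cam(n);uv=np.atleast_2d(uv).astype(float)
    d=np.c_[(uv[:,0]-c["cx"])/f,(uv[:,1]-c["cy"])/f,np.ones(len(uv))]@M.T
    p=c["position"];return p+d*((z-p[2])/d[:,2])[:,None]
def proj(n,P):
    c,f,M=cam(n);q=(np.atleast_2d(P)-c["position"])@M
    return np.c_[q[:,0]/q[:,2]*f+c["cx"],q[:,1]/q[:,2]*f+c["cy"]]
E
python3 - <<'E'
import cv2
from h import *
t=cv2.imread('pics/top0.png');cv2.imwrite('pics/t0z.png',cv2.resize(t[175:270,225:385],None,fx=5,fy=5,interpolation=cv2.INTER_CUBIC))
s=cv2.imread('pics/scene0.png');cv2.imwrite('pics/s0z.png',cv2.resize(s[160:300,180:350],None,fx=4,fy=4,interpolation=cv2.INTER_CUBIC))
E
```

```text
(no output)
```

View pics/t0z.png

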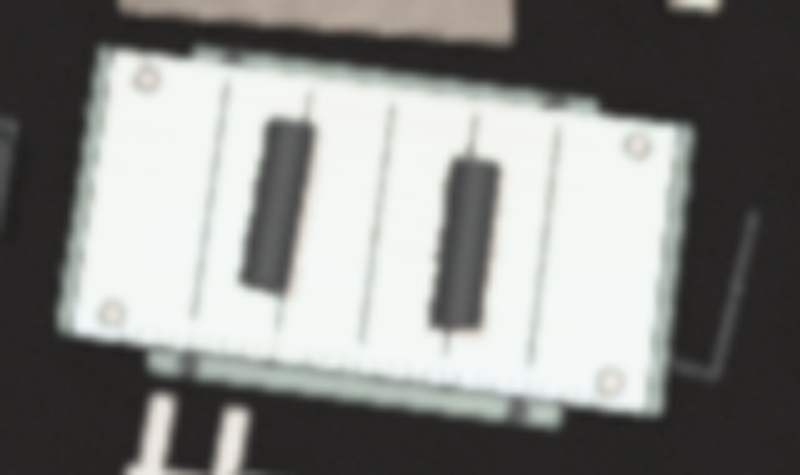

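View pics/s0z.png

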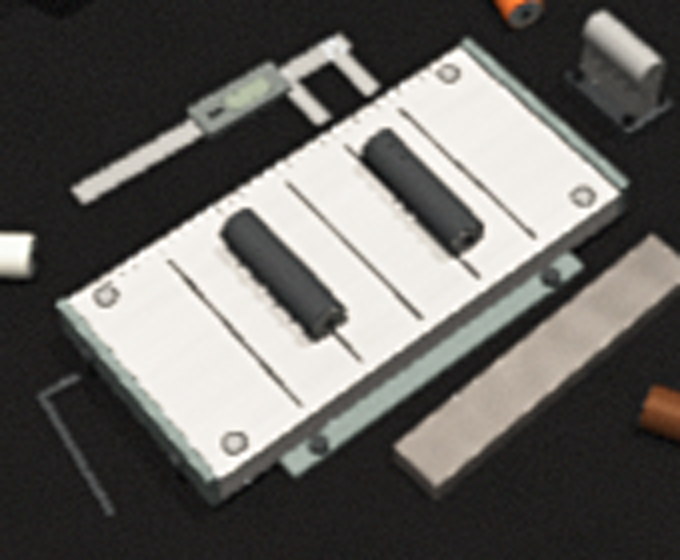

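```bash
cat > meas.py <<'E'
from h import *
import sys
def linefit(g,a,b,w=3,n=40):
    a=np.array(a,float);b=np.array(b,float);d=(b-a)/np.linalg.norm(b-a);nn=np.array([-d[1],d[0]])
    pts=[]
    s=np.arange(-w,w+.01,.2)
    for t in np.linspace(.04,.96,n):
        p=a+t*(b-a);q=(p+s[:,None]*nn).astype(np.float32)
        v=cv2.remap(g,q[:,0].copy()[None],q[:,1].copy()[None],cv2.INTER_LINEAR)[0].astype(float)
        k=np.clip(np.median(v)-v-12,0,None)
        if k.sum()>20: pts.append(p+nn*(k*s).sum()/k.sum())
    pts=np.array(pts)
    vx,vy,x,y=cv2.fitLine(pts.astype(np.float32),cv2.DIST_HUBER,0,.01,.01).ravel()
    return np.array([x,y]),np.array([vx,vy]),len(pts)
def lines(img,n,ends):
    g=cv2.cvtColor(img,cv2.COLOR_BGR2GRAY);out=[]
    for a,b in ends:
        c,d,k=linefit(g,a,b)
        P=ray(n,[c-20*d,c+20*d],43.)[:,:2];out.append((P,k))
    return out
def rollers(img,n,box,thr=110,save=None):
    x0,y0,x1,y1=box;g=cv2.cvtColor(img,cv2.COLOR_BGR2GRAY)[y0:y1,x0:x1]
    g=cv2.resize(g,None,fx=4,fy=4,interpolation=cv2.INTER_CUBIC)
    m=((g<thr)*255).astype(np.uint8);m=cv2.morphologyEx(m,cv2.MORPH_OPEN,np.ones((13,13)))
    cs,_=cv2.findContours(m,cv2.RETR_EXTERNAL,cv2.CHAIN_APPROX_NONE);out=[]
    for c in cs:
        if cv2.contourArea(c)<600: continue
        (u,v),(w,h),a=cv2.minAreaRect(c)
        bx=cv2.boxPoints(((u,v),(w,h),a))
        e=sorted([(np.linalg.norm(bx[0]-bx[1]),0),(np.linalg.norm(bx[1]-bx[2]),1)])
        if e[0][1]==0: A,B=(bx[0]+bx[1])/2,(bx[2]+bx[3])/2
        else: A,B=(bx[1]+bx[2])/2,(bx[3]+bx[0])/2
        f=lambda q:(q+.5)/4-.5+np.array([x0,y0])
        out.append((ray(n,[f(A),f(B)],58.)[:,:2],(w/4,h/4)))
    return out
E
python3 - <<'E'
from meas import *
t=cv2.imread('pics/top0.png');s=cv2.imread('pics/scene0.png')
T=lambda x,y:(225+x/5-.4,175+y/5-.4); S=lambda x,y:(180+x/4-.4,160+y/4-.4)
def rep(o):
    for P,k in o:
        P=P[P[:,0].argsort()]  # increasing x
        d=P[1]-P[0];print(P.mean(0).round(1),'dir',np.degrees(np.arctan2(-d[0]*0+d[1],d[0])).round(2),np.linalg.norm(d).round(1),k)
print('top lines');rep(lines(t,'top',[(T(228,83),T(193,318)),(T(391,105),T(362,342)),(T(559,128),T(530,362))]))
print('scene lines');rep(lines(s,'scene',[(S(402,110),S(533,237)),(S(289,182),S(421,318)),(S(170,261),S(301,405))]))
print('rollers top');rep(rollers(t,'top',(268,190,330,250)))
print('rollers scene');rep(rollers(s,'scene',(232,185,306,252)))
for n,P in (('top',[(T(228,83)),T(193,318),T(559,128),T(530,362),T(391,105),T(362,342)]),('scene',[S(402,110),S(533,237),S(170,261),S(301,405),S(289,182),S(421,318)])):
    print(n,ray(n,P,43).round(1)[:,:2].tolist())
E
```

```text
top lines
[573.5  23.5] dir -8.06 119.6 40
[562.3 -75.9] dir -8.06 119.5 40
[ 553.1 -175.5] dir -8.14 119.4 40
scene lines
[578.2  22.6] dir -8.21 123.3 40
[565.2 -76.7] dir -7.89 120.4 40
[ 535.9 -173.7] dir -8.17 119.1 40
rollers top
[ 549.5 -126.7] dir -7.97 96.8 (9.08554458618164, 32.86920166015625)
[573.8 -17.2] dir -10.26 97.4 (8.763162612915039, 32.95195388793945)
rollers scene
[689.1 -87.3] dir 82.0 41.7 (6.599081039428711, 15.348575592041016)
[ 549.9 -129.6] dir -8.36 115.3 (38.757389068603516, 11.713790893554688)
[572.5 -19.5] dir -9.34 112.0 (36.77631378173828, 11.318567276000977)
[458.1 -66.6] dir 81.37 96.3 (15.899969100952148, 33.230934143066406)
top [[648.9, 12.0], [508.2, 32.7], [620.9, -185.7], [481.6, -165.7], [635.2, -85.5], [493.7, -66.9]]
scene [[508.1, 33.4], [647.4, 11.8], [479.5, -165.5], [621.4, -185.5], [492.9, -65.4], [634.4, -86.4]]
```

```bash
cat >> h.py <<'E'
YAW=-8.0
C=np.array([564.5,-76.3])
ex=np.array([np.cos(np.radians(YAW)),np.sin(np.radians(YAW))]);ey=np.array([-ex[1],ex[0]])
def bed(p): d=np.asarray(p)-C;return np.array([d@ex,d@ey])
def plan(bx,by,z,sgn=1):
    from cell import telemetry
    s=telemetry.read_state();M=R.from_euler('xyz',s["eef_rot"]).as_matrix()
    p=np.array([*(C+bx*ex+by*ey),z]);Y=np.array([*(ex*sgn),0]);X=np.array([0,0,-1.])
    G=np.c_[X,Y,np.cross(X,Y)]
    print('tool axes world',M.round(3).tolist(),'clock',s["clock"],'bedpos',bed(s["eef_pos"][:2]).round(1),s["eef_pos"].round(1),'F',s["wrist_force"].round(1),'gap',s["finger_gap"].round(1))
    print('turn',(R.from_matrix(M.T@G).as_rotvec()/np.pi).round(4),'shift',((p-s["eef_pos"])@M/300).round(4))
E
python3 - <<'E'
from h import *
plan(0,5,150,1);plan(0,5,150,-1)
print(bed([549.7,-128]),bed([573.2,-18.3]))
E
```

```text
Traceback (most recent call last):
  File "h.py", line 23, in plan
    print('tool axes world',M.round(3).tolist(),'clock',s["clock"],'bedpos',bed(s["eef_pos"][:2]).round(1),s["eef_pos"].round(1),'F',s["wrist_force"].round(1),'gap',s["finger_gap"].round(1))
                                                                                                                                                                     ^^^^^^^^^^^^^^^^^^^^^
AttributeError: 'float' object has no attribute 'round'
```

```bash
sed -i 's/s\["finger_gap"\].round(1)/round(s["finger_gap"],1)/' h.py
python3 - <<'E'
from h import *
plan(0,5,150,1);plan(0,5,150,-1)
print(bed([549.7,-128]),bed([573.2,-18.3]))
E
```

```text
tool axes world [[-0.0, 0.23, -0.973], [0.001, -0.973, -0.23], [-1.0, -0.001, -0.0]] clock 0.1 bedpos [-370.1 -515.3] [ 126.3 -535.1  213. ] F [-0.2  0.1 -0.6] gap 94.0
turn [-3.818e-01 -2.000e-04  3.000e-04] shift [ 0.2111 -1.1681 -1.7789]
tool axes world [[-0.0, 0.23, -0.973], [0.001, -0.973, -0.23], [-1.0, -0.001, -0.0]] clock 0.1 bedpos [-370.1 -515.3] [ 126.3 -535.1  213. ] F [-0.2  0.1 -0.6] gap 94.0
turn [6.182e-01 3.000e-04 2.000e-04] shift [ 0.2111 -1.1681 -1.7789]
[ -7.4607181  -53.25662105] [ 0.54329234 58.64635397]
```

```bash
python3 -m handwheel '[[-0.1,0,0,0,-0.1,-0.16,0.64],[-0.2,0,0,0,-0.25,-0.4,0.64],[-0.25,0,0,0,-0.35,-0.55,0.64],[-0.3,0,0,0,-0.45,-0.7,0.64],[-0.35,0,0,0,-0.55,-0.85,0.64],[-0.38,0,0,0,-0.62,-0.95,0.64],[-0.38,0,0,0,-0.62,-0.95,0.64]]'; python3 -c "
from h import *
plan(0,5,150,1)"
```

```text
clock: 0.98
eef_pos: [362.2, -286.8, 213.0]
eef_rot: [-2.774, 1.569, 1.8]
wrist_force: [-0.8, 0.1, 0.4]
finger_gap: 60.0
tool axes world [[-0.0, 0.991, -0.137], [0.001, -0.137, -0.991], [-1.0, -0.001, -0.001]] clock 0.975 bedpos [-171.1 -236.6] [ 362.2 -286.8  213. ] F [-0.8  0.1  0.4] gap 60.0
turn [ 0.0006 -0.0004  0.0002] shift [ 0.2108  0.5718 -0.804 ]
```

```bash
python3 -m handwheel '[[0,0,0,0,0.1,-0.14,0.64],[0,0,0,0,0.22,-0.31,0.64],[0,0,0,0,0.34,-0.48,0.64],[0,0,0,0.05,0.45,-0.64,0.64],[0,0,0,0.1,0.53,-0.75,0.64],[0,0,0,0.2,0.572,-0.84,0.64],[0,0,0,0.2,0.572,-0.855,0.64],[0,0,0,0.2,0.572,-0.855,0.64]]'; python3 -c "
from h import *
plan(0,20,62,1)"
```

```text
clock: 1.98
eef_pos: [567.2, -56.6, 154.0]
eef_rot: [-3.005, 1.57, 1.57]
wrist_force: [-0.5, -0.7, -0.5]
finger_gap: 60.6
tool axes world [[0.0, 0.991, -0.137], [0.001, -0.137, -0.991], [-1.0, -0.0, -0.001]] clock 1.975 bedpos [-0.  19.9] [567.2 -56.6 154. ] F [-0.5 -0.7 -0.5] gap 60.6
turn [ 0.0006 -0.0004  0.0001] shift [3.066e-01 1.000e-04 2.000e-04]
```

```bash
python3 -m handwheel '[[0,0,0,0.08,0,0,0.64],[0,0,0,0.18,0,0,0.64],[0,0,0,0.26,0,0,0.64],[0,0,0,0.306,0,0,0.64],[0,0,0,0.306,0,0,0.64]]'; python3 - <<'E'
from h import *
from cell import camera
plan(0,50,62,1)
s=camera('scene')[:,:,::-1];t=camera('top')[:,:,::-1]
a=cv2.resize(s[130:280,180:350],None,fx=3,fy=3,interpolation=cv2.INTER_CUBIC)
cv2.imwrite('pics/s1z.png',a)
E
```

```text
clock: 2.6
eef_pos: [567.1, -57.1, 62.5]
eef_rot: [-2.943, 1.57, 1.631]
wrist_force: [1.0, 0.2, 0.7]
finger_gap: 60.3
tool axes world [[-0.0, 0.99, -0.138], [0.001, -0.138, -0.99], [-1.0, -0.0, -0.001]] clock 2.6 bedpos [-0.1 19.4] [567.1 -57.1  62.5] F [1.  0.2 0.7] gap 60.3
turn [ 0.0004 -0.0004  0.0001] shift [ 0.0017  0.0003 -0.102 ]
```

View pics/s1z.png

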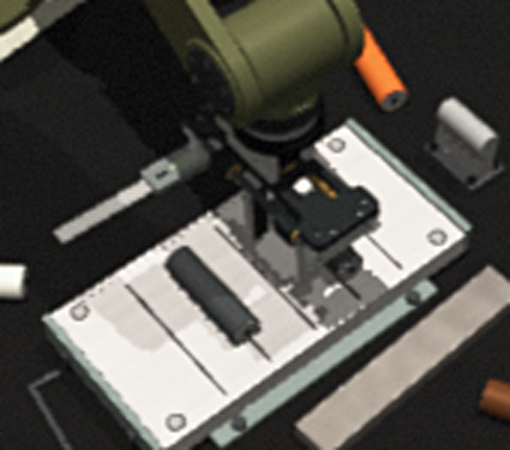

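```bash
python3 -m handwheel '[[0,0,0,0,0,-0.025,0.64],[0,0,0,0,0,-0.04,0.64],[0,0,0,0,0,-0.05,0.64],[0,0,0,0,0,-0.06,0.64],[0,0,0,0,0,-0.07,0.64],[0,0,0,0,0,-0.08,0.64],[0,0,0,0,0,-0.09,0.64],[0,0,0,0,0,-0.1,0.64],[0,0,0,0,0,-0.11,0.64],[0,0,0,0,0,-0.12,0.64],[0,0,0,0,0,-0.13,0.64],[0,0,0,0,0,-0.14,0.64]]'; python3 -c "
from h import *
plan(0,70,62,1)"
python3 -m handwheel '[[0,0,0,0,0,-0.009,0.64],[0,0,0,0,0,-0.018,0.64],[0,0,0,0,0,-0.026,0.64],[0,0,0,0,0,-0.026,0.64],[0,0,0,0,0,0,0.64],[0,0,0,0,0,0.05,0.64],[0,0,0,-0.15,0,0.15,0.64],[0,0,0,-0.4,0,0.2,0.64],[0,0,0,-0.4,-0.2,0.2,0.64],[0,0,0,-0.4,-0.4,0.2,0.64],[0,0,0,-0.4,-0.5,0.2,0.64],[0,0,0,-0.4,-0.5,0.2,0.64]]'
python3 - <<'E'
from h import *
from cell import camera
plan(0,50,62,1)
s=camera('scene')[:,:,::-1];t=camera('top')[:,:,::-1]
cv2.imwrite('pics/top2.png',t);cv2.imwrite('pics/scene2.png',s)
a=cv2.resize(s[150:290,180:350],None,fx=3,fy=3,interpolation=cv2.INTER_CUBIC)
b=cv2.resize(t[175:270,225:385],None,fx=3,fy=3,interpolation=cv2.INTER_CUBIC)
c=np.zeros((420,800,3),np.uint8);c[:,:400]=a[:,55:455];c[:285,400:]=b[:,:400]
cv2.imwrite('pics/2z.png',c)
E
```

```text
clock: 4.2
eef_pos: [573.6, -15.1, 63.5]
eef_rot: [2.212, 1.569, 0.503]
wrist_force: [0.5, -0.4, 1.4]
finger_gap: 60.1
tool axes world [[0.002, 0.99, -0.138], [0.001, -0.138, -0.99], [-1.0, 0.002, -0.001]] clock 4.2 bedpos [ 0.5 61.9] [573.6 -15.1  63.5] F [ 0.5 -0.4  1.4] gap 60.1
turn [ 0.0005 -0.0004 -0.0005] shift [ 0.0051 -0.0015 -0.0269]
clock: 5.7
eef_pos: [415.4, -54.5, 183.7]
eef_rot: [1.923, 1.568, 0.214]
wrist_force: [0.3, -0.8, -0.3]
finger_gap: 59.9
tool axes world [[0.003, 0.99, -0.138], [0.001, -0.138, -0.99], [-1.0, 0.003, -0.001]] clock 5.7 bedpos [-150.7    0.8] [415.4 -54.5 183.7] F [ 0.3 -0.8 -0.3] gap 59.9
turn [ 0.0002 -0.0003 -0.0009] shift [ 0.4073  0.5013 -0.1632]
```

View pics/2z.png

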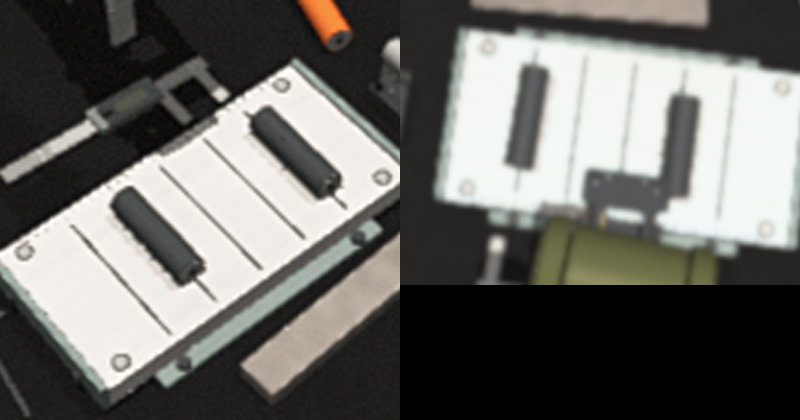

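The left roller now sits almost on its line (scene crop ≈(295,150)). I'll measure how far off it is.

```bash
cat > chk.py <<'E'
from meas import *
def chk(k):
    # expected boxes around both outer lines
    for n in('top','scene'):
        im=cv2.imread(f'pics/{n}{k}.png')
        for by in(55,75,97,-55,-75,-97):pass
        x=proj(n,[[*(C+a*ex+b*ey),43] for a in(-75,75) for b in(-140,140)])
        x0,y0=x.min(0).astype(int);x1,y1=x.max(0).astype(int)
        for P,wh in rollers(im,n,(x0,y0,x1,y1)):
            P=P[P[:,0].argsort()];d=P[1]-P[0];m=bed(P.mean(0))
            if min(wh)<14 and abs(m[0])<40 and max(wh)>25: print(n,'bed',m.round(1),'ang',(np.degrees(np.arctan2(d[1],d[0]))-YAW).round(2),np.round(wh,1))
E
python3 -c "
from chk import *
chk(0);chk(2)"
```

```text
top bed [ -7.9 -52. ] ang 0.03 [ 9.1 32.9]
top bed [ 1.  59.8] ang -2.26 [ 8.8 33. ]
scene bed [ -7.  -54.8] ang -0.36 [38.8 11.7]
scene bed [ 0.  57.3] ang -1.34 [36.8 11.3]
top bed [ 1.4 98.8] ang -1.66 [ 8.4 33. ]
scene bed [ -7.  -54.8] ang -0.3 [38.8 11.7]
scene bed [ 1.5 96.5] ang -0.5 [38.2 11.2]
```

```bash
cat > prof.py <<'E'
from h import *
def prof(im,n,bxs,bys,z):
    P=np.array([[*(C+a*ex+b*ey),z] for a in bxs for b in bys]);uv=proj(n,P).astype(np.float32)
    g=cv2.cvtColor(im,cv2.COLOR_BGR2GRAY)
    return cv2.remap(g,uv[:,0][None].copy(),uv[:,1][None].copy(),cv2.INTER_CUBIC).reshape(len(bxs),-1).astype(float)
def cross(b,v,thr):
    i=np.where((v[:-1]-thr)*(v[1:]-thr)<0)[0]
    return [round(b[k]+(thr-v[k])/(v[k+1]-v[k])*(b[k+1]-b[k]),1) for k in i]
def tang(n,b,z0=58,bx=0):
    # silhouette positions (bed y at plane z=58) of cylinder at bed y=b
    c,f,M=cam(n);o=np.array([bed(c["position"][:2])[1],c["position"][2]])
    d=np.array([b,z0])-o;L=np.hypot(*d);a=np.arcsin(15/L);t=np.arctan2(d[0],-d[1])
    return [o[0]+np.tan(t+s*a)*(o[1]-z0) for s in(-1,1)]
E
python3 - <<'E'
from prof import *
b=np.arange(60,130,2.)
for k in(0,2):
  for n in('top','scene'):
    im=cv2.imread(f'pics/{n}{k}.png')
    for bxs in ([-40,-35,-30],[-4,0,4],[30,35,40]):
      bb=b-(40 if k==0 else 0)
      v=prof(im,n,bxs,bb,58).mean(0)
      print(k,n,bxs[1],cross(bb,v,140),(v[8:31]).astype(int).tolist())
for n in('top','scene'):print(n,tang(n,100))
E
```

```text
0 top -35 [np.float64(47.0), np.float64(74.6)] [246, 243, 239, 229, 204, 162, 118, 87, 78, 82, 88, 93, 96, 96, 92, 87, 80, 79, 89, 125, 175, 218, 240]
0 top 0 [np.float64(45.6), np.float64(73.2)] [244, 241, 232, 213, 177, 130, 95, 80, 80, 86, 91, 95, 96, 94, 89, 83, 78, 85, 112, 159, 207, 237, 244]
0 top 35 [np.float64(44.2), np.float64(72.0)] [242, 236, 222, 189, 144, 105, 82, 79, 83, 89, 94, 96, 95, 91, 86, 79, 80, 97, 139, 189, 226, 242, 245]
0 scene -35 [np.float64(41.8), np.float64(75.5)] [223, 229, 205, 134, 48, 15, 29, 48, 57, 63, 68, 74, 76, 82, 81, 76, 73, 73, 67, 83, 158, 234, 249]
0 scene 0 [np.float64(40.5), np.float64(74.6)] [220, 211, 158, 84, 35, 26, 41, 55, 61, 67, 72, 76, 80, 82, 81, 80, 79, 71, 65, 112, 198, 251, 246]
0 scene 35 [np.float64(39.3), np.float64(73.6)] [220, 186, 114, 49, 32, 38, 49, 57, 64, 69, 74, 78, 81, 81, 80, 81, 77, 61, 79, 154, 227, 247, 243]
2 top -35 [np.float64(86.0), np.float64(113.2)] [246, 243, 236, 219, 185, 139, 101, 82, 79, 85, 91, 96, 97, 95, 89, 83, 78, 84, 112, 159, 206, 237, 244]
2 top 0 [np.float64(85.0), np.float64(111.8)] [240, 232, 222, 197, 158, 120, 89, 78, 82, 88, 93, 96, 96, 93, 86, 79, 82, 100, 144, 195, 231, 243, 246]
2 top 35 [np.float64(84.1), np.float64(110.8)] [236, 228, 210, 181, 141, 103, 82, 79, 84, 90, 95, 96, 94, 89, 83, 80, 88, 121, 169, 213, 239, 244, 246]
2 scene -35 [np.float64(80.5), np.float64(114.7)] [224, 209, 158, 87, 42, 30, 39, 52, 61, 68, 70, 72, 77, 80, 82, 82, 77, 69, 65, 108, 194, 241, 246]
2 scene 0 [np.float64(79.8), np.float64(113.7)] [226, 196, 134, 58, 32, 34, 47, 56, 64, 69, 73, 76, 80, 82, 83, 81, 75, 63, 70, 152, 224, 248, 243]
2 scene 35 [np.float64(78.9), np.float64(113.5)] [215, 173, 98, 43, 27, 40, 52, 59, 66, 70, 73, 79, 82, 83, 82, 81, 74, 59, 79, 160, 229, 246, 242]
top [np.float64(84.98923633225999), np.float64(115.02878380381318)]
scene [np.float64(83.31460439944141), np.float64(116.90655551408992)]
```

```bash
python3 - <<'E'
from prof import *
for L in(-100,-50,0,50,100):
  b=np.arange(L-8,L+8.1,.5)
  for n in('top','scene'):
    im=cv2.imread(f'pics/{n}0.png');r=[]
    for bxs in (range(-71,-61),range(-5,6),range(58,68)):
      v=prof(im,n,list(bxs),b,43).mean(0);w=np.clip(np.percentile(v,60)-v-8,0,None);r.append((round((w*b).sum()/max(w.sum(),1e-6),2),int(v.min())))
    print(L,n,r)
E
```

```text
-100 top [(np.float64(-99.82), 214), (np.float64(-99.77), 211), (np.float64(-100.03), 209)]
-100 scene [(np.float64(-100.41), 144), (np.float64(-100.56), 116), (np.float64(-100.59), 144)]
-50 top [(np.float64(-49.77), 211), (np.float64(-45.07), 72), (np.float64(-49.93), 208)]
-50 scene [(np.float64(-55.62), 63), (np.float64(-56.41), 54), (np.float64(-50.69), 132)]
0 top [(np.float64(0.09), 216), (np.float64(-0.06), 210), (np.float64(-0.12), 212)]
0 scene [(np.float64(-0.52), 137), (np.float64(-0.32), 139), (np.float64(-0.37), 109)]
50 top [(np.float64(50.09), 219), (np.float64(51.45), 78), (np.float64(50.11), 206)]
50 scene [(np.float64(50.56), 145), (np.float64(53.19), 27), (np.float64(49.64), 108)]
100 top [(np.float64(100.18), 216), (np.float64(100.0), 211), (np.float64(99.98), 210)]
100 scene [(np.float64(100.03), 126), (np.float64(99.82), 136), (np.float64(99.55), 128)]
```

```bash
python3 -m handwheel '[[0,0,0,0,0.1,-0.05,0.64],[0,0,0,0,0.25,-0.1,0.64],[0,0,0,0,0.4,-0.165,0.64],[0,0,0,0.1,0.5,-0.165,0.64],[0,0,0,0.25,0.5,-0.165,0.64],[0,0,0,0.35,0.5,-0.165,0.64],[0,0,0,0.403,0.5,-0.165,0.64],[0,0,0,0.403,0.5,-0.165,0.64]]'; python3 -c "
from h import *
plan(0,74,62,1)"
```

```text
clock: 6.8
eef_pos: [572.8, -26.4, 62.4]
eef_rot: [2.255, 1.569, 0.546]
wrist_force: [0.0, -0.7, 0.4]
finger_gap: 60.2
tool axes world [[0.001, 0.99, -0.138], [0.001, -0.138, -0.99], [-1.0, 0.001, -0.001]] clock 6.8 bedpos [ 1.3 50.6] [572.8 -26.4  62.4] F [ 0.  -0.7  0.4] gap 60.2
turn [ 0.0002 -0.0003 -0.0004] shift [ 0.0014 -0.0041 -0.0782]
```

```bash
python3 -m handwheel '[[0,0,0,0,0,-0.03,0.64],[0,0,0,0,0,-0.045,0.64],[0,0,0,0,0,-0.05,0.64],[0,0,0,0,0,-0.054,0.64],[0,0,0,0,0,-0.058,0.64],[0,0,0,0,0,-0.062,0.64],[0,0,0,0,0,-0.066,0.64],[0,0,0,0,0,-0.07,0.64],[0,0,0,0,0,-0.074,0.64],[0,0,0,0,0,-0.078,0.64],[0,0,0,0,0,-0.078,0.64]]'; python3 - <<'E'
from h import *
from cell import camera
plan(0,50,62,1)
cv2.imwrite('pics/scene3a.png',camera('scene')[:,:,::-1])
E
python3 -m handwheel '[[0,0,0,0,0,0.02,0.64],[0,0,0,0,0,0.06,0.64],[0,0,0,-0.15,0,0.15,0.64],[0,0,0,-0.4,0,0.2,0.64],[0,0,0,-0.4,-0.2,0.22,0.64],[0,0,0,-0.4,-0.4,0.25,0.64],[0,0,0,-0.4,-0.5,0.25,0.64],[0,0,0,-0.4,-0.5,0.25,0.64]]'
cat > look.py <<'E'
import sys
from prof import *
from cell import camera
k=sys.argv[1];L=float(sys.argv[2])
b=np.arange(L-40,L+40,1.)
for n in('top','scene'):
    im=np.ascontiguousarray(camera(n)[:,:,::-1]);cv2.imwrite(f'pics/{n}{k}.png',im)
    for x in(-35,0,35):
        v=prof(im,n,np.arange(x-4,x+5,2.),b,58).mean(0);print(n,x,[float(q) for q in cross(b,v,150)])
    print('   expect on line',np.round(tang(n,L),1))
E
python3 look.py 3 100
```

```text
clock: 8.18
eef_pos: [576.0, -3.1, 62.4]
eef_rot: [2.312, 1.569, 0.602]
wrist_force: [0.1, -0.2, 0.2]
finger_gap: 60.0
tool axes world [[0.001, 0.99, -0.138], [0.001, -0.138, -0.99], [-1.0, 0.001, -0.001]] clock 8.175 bedpos [ 1.2 74.1] [576.   -3.1  62.4] F [ 0.1 -0.2  0.2] gap 60.0
turn [ 0.0003 -0.0003 -0.0004] shift [ 0.0012 -0.0041  0.0803]
clock: 9.22
eef_pos: [415.8, -57.3, 182.7]
eef_rot: [1.912, 1.568, 0.201]
wrist_force: [0.7, 1.0, 0.6]
finger_gap: 60.3
top -35 [88.9, 116.5]
top 0 [88.0, 115.8]
top 35 [115.1]
   expect on line [ 85. 115.]
scene -35 [84.1, 119.3]
scene 0 [82.2, 117.9]
scene 35 [82.0, 116.9]
   expect on line [ 83.3 116.9]
```

```bash
cat > edge.py <<'E'
import sys
from prof import *
def edge(k,L,W=30,xs=np.arange(-42,43,2.),off=0):
  for n in('top','scene'):
    im=cv2.imread(f'pics/{n}{k}.png');v0=prof(im,n,xs+off,np.arange(L-W,L+W+.1,.5),58);b=np.arange(L-W,L+W+.1,.5)
    E=[]
    for x,v in zip(xs+off,v0):
        m=np.argmin(np.abs(b-L));
        lo=[q for q in cross(b,v,150) if q<L];hi=[q for q in cross(b,v,150) if q>L]
        E.append([x,max(lo) if lo else np.nan,min(hi) if hi else np.nan])
    E=np.array(E)
    o=[]
    for j in(1,2):
        q=np.isfinite(E[:,j])
        x,y=E[q,0],E[q,j]
        for _ in range(3):
            p=np.polyfit(x,y,1);r=y-np.polyval(p,x);kk=abs(r)<2*max(r.std(),.2);x,y=x[kk],y[kk]
        o.append((round(float(np.polyval(p,off)),2),round(float(np.degrees(np.arctan(p[0]))),2),round(float(r.std()),2),len(x)))
    t=np.array(tang(n,L))
    print(k,n,o,'centre err',round((o[0][0]+o[1][0])/2-t.mean(),2))
if __name__=='__main__': edge(sys.argv[1],float(sys.argv[2]))
E
python3 - <<'E'
from edge import *
edge('0',59);edge('0',-53,off=-8);edge('2',98);edge('2',-53,off=-8);edge('3',101);edge('3',-53,off=-8)
E
```

```text
0 top [(45.22, -2.29, 0.19, 37), (74.0, -2.19, 0.36, 37)] centre err 0.61
0 scene [(40.45, -2.33, 0.28, 33), (74.88, -1.23, 0.12, 34)] centre err -1.44
0 top [(-67.16, -0.12, 0.18, 35), (-37.5, 0.01, 0.44, 40)] centre err 0.68
0 scene [(-70.85, -0.32, 0.56, 40), (-38.12, 0.45, 0.2, 38)] centre err -1.56
2 top [(84.54, -1.65, 0.13, 39), (112.2, -2.22, 0.23, 34)] centre err 0.36
2 scene [(79.46, -1.41, 0.11, 37), (114.33, -0.95, 0.23, 36)] centre err -1.22
2 top [(-67.13, -0.05, 0.18, 39), (-37.6, 0.48, 0.39, 31)] centre err 0.65
2 scene [(-70.89, -0.26, 0.55, 39), (-38.16, 0.27, 0.25, 39)] centre err -1.6
3 top [(87.95, -1.63, 0.13, 42), (115.74, -1.09, 0.27, 37)] centre err 0.84
3 scene [(83.03, -1.37, 0.63, 38), (117.95, -2.04, 0.16, 40)] centre err -0.62
3 top [(-67.16, -0.03, 0.16, 35), (-37.55, 0.25, 0.45, 33)] centre err 0.66
3 scene [(-70.88, -0.32, 0.55, 39), (-38.12, 0.47, 0.19, 38)] centre err -1.58
```

```bash
python3 -c "
from h import *
plan(-73,138,62,1)
print(bed(ray('top',[[219,208]],50)[0,:2]))"
```

```text
tool axes world [[0.002, 0.99, -0.139], [0.001, -0.139, -0.99], [-1.0, 0.002, -0.001]] clock 9.325 bedpos [-148.3   -1.7] [417.4 -57.3 182.5] F [ 0.1 -0.2 -0.3] gap 60.2
turn [ 0.0001 -0.0003 -0.0007] shift [ 0.4028  0.2503 -0.4652]
[ -0.45902503 242.19729268]
```

```bash
python3 -m handwheel '[[0,0,0,0,0.05,-0.12,0.64],[0,0,0,0,0.1,-0.27,0.64],[0,0,0,0,0.17,-0.4,0.64],[0,0,0,0.05,0.25,-0.465,0.64],[0,0,0,0.2,0.25,-0.465,0.64],[0,0,0,0.33,0.25,-0.465,0.64],[0,0,0,0.4,0.25,-0.465,0.64],[0,0,0,0.4,0.25,-0.465,0.64]]'; python3 -c "
from h import *
plan(-73,125.5,62,1)"
```

```text
clock: 10.32
eef_pos: [511.1, 70.4, 61.1]
eef_rot: [-1.809, 1.57, 2.764]
wrist_force: [-0.4, -0.3, -0.4]
finger_gap: 59.9
tool axes world [[-0.001, 0.99, -0.139], [0.0, -0.139, -0.99], [-1.0, -0.001, -0.0]] clock 10.325 bedpos [-73.3 137.8] [511.1  70.4  61.1] F [-0.4 -0.3 -0.4] gap 59.9
turn [ 0.0001 -0.0001  0.0003] shift [-0.003   0.0009  0.041 ]
```

```bash
python3 -m handwheel '[[0,0,0,0,0,0.02,0.64],[0,0,0,0,0,0.028,0.64],[0,0,0,0,0,0.03,0.64],[0,0,0,0,0,0.0315,0.64],[0,0,0,0,0,0.033,0.64],[0,0,0,0,0,0.0345,0.64],[0,0,0,0,0,0.036,0.64],[0,0,0,0,0,0.0375,0.64],[0,0,0,0,0,0.039,0.64],[0,0,0,0,0,0.04,0.64],[0,0,0,0,0,0.041,0.64]]';  python3 - <<'E'
from h import *
from cell import camera
plan(0,50,62,1)
for n in('top','scene'):cv2.imwrite(f'pics/{n}4.png',camera(n)[:,:,::-1])
s=cv2.imread('pics/scene4.png');cv2.imwrite('pics/s4z.png',cv2.resize(s[130:290,180:350],None,fx=3.5,fy=3.5,interpolation=cv2.INTER_CUBIC))
E
```

```text
clock: 11.7
eef_pos: [509.4, 58.1, 61.1]
eef_rot: [-1.77, 1.57, 2.804]
wrist_force: [0.0, 0.4, 0.0]
finger_gap: 60.2
tool axes world [[-0.001, 0.99, -0.139], [0.0, -0.139, -0.99], [-1.0, -0.001, -0.0]] clock 11.7 bedpos [-73.3 125.5] [509.4  58.1  61.1] F [0.  0.4 0. ] gap 60.2
turn [ 0.0001 -0.0001  0.0003] shift [-0.0033  0.2442  0.2516]
```

View pics/s4z.png

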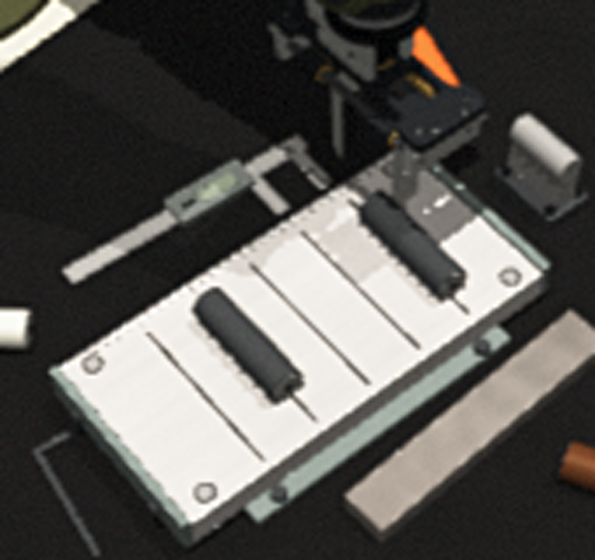

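The finger stands at the −x end, behind the left roller, and the roller is visible in the scene view. I'll measure it in place.

```bash
python3 - <<'E'
from prof import *
b=np.arange(65,130,.5)
for k in('3','4'):
  for n in('scene',):
    im=cv2.imread(f'pics/{n}{k}.png')
    for x in range(-40,41,10):
        v=prof(im,n,np.arange(x-4,x+5,2.),b,58).mean(0);print(k,x,[float(q) for q in cross(b,v,120)])
E
```

```text
3 -40 [85.4, 118.8]
3 -30 [84.9, 118.3]
3 -20 [84.8, 117.9]
3 -10 [84.1, 117.5]
3 0 [83.3, 117.2]
3 10 [83.6, 116.8]
3 20 [83.4, 116.4]
3 30 [83.3, 116.1]
3 40 [83.1, 116.2]
4 -40 [85.0]
4 -30 [84.9, 126.4]
4 -20 [84.8, 121.8]
4 -10 [84.1, 121.4]
4 0 [83.3, 121.3]
4 10 [83.6, 120.0]
4 20 [83.4, 116.3]
4 30 [83.3, 116.1]
4 40 [116.3]
```

```bash
cat > q.py <<'E'
from prof import *
import sys
from cell import camera,telemetry
b=np.arange(65,130,.5)
n='scene';im=np.ascontiguousarray(camera(n)[:,:,::-1]);cv2.imwrite(f'pics/scene{sys.argv[1]}.png',im)
for x in range(-40,41,10):
    v=prof(im,n,np.arange(x-4,x+5,2.),b,58).mean(0);print(x,[float(q) for q in cross(b,v,120)],end=' ')
s=telemetry.read_state();print(bed(s['eef_pos'][:2]),s['clock'])
E
python3 -m handwheel '[[0,0,0,0,0,0.001,0.64],[0,0,0,0,0,0.002,0.64],[0,0,0,0,0,0.003,0.64],[0,0,0,0,0,0.004,0.64],[0,0,0,0,0,0.005,0.64],[0,0,0,0,0,0.006,0.64]]'|head -1; python3 q.py 5
```

```text
clock: 12.55
-40 [83.6] -30 [82.4, 122.9] -20 [82.6, 119.9] -10 [82.4, 119.2] 0 [81.7, 119.1] 10 [81.0, 118.1] 20 [81.7, 114.8] 30 [81.0, 114.4] 40 [81.0, 114.7] [-73.30697118 123.63936224] 12.6
```

```bash
python3 -m handwheel '[[0,0,0,0,0,-0.02,0.64],[0,0,0,0,0,-0.04,0.64],[0,0,0,-0.2,-0.1,-0.04,0.64],[0,0,0,-0.4,-0.25,-0.04,0.64],[0,0,0,-0.4,-0.3,0.1,0.64],[0,0,0,-0.4,-0.3,0.25,0.64],[0,0,0,-0.4,-0.3,0.35,0.64],[0,0,0,-0.4,-0.3,0.35,0.64]]'|head -2;python3 look.py 6 100; python3 edge.py 6 99
```

```text
clock: 13.6
eef_pos: [405.4, -36.2, 181.4]
top -35 [87.0, 114.6]
top 0 [113.9]
top 35 [112.8]
   expect on line [ 85. 115.]
scene -35 [81.5]
scene 0 [80.7, 116.0]
scene 35 [80.0, 114.9]
   expect on line [ 83.3 116.9]
6 top [(85.97, -1.59, 0.15, 36), (113.95, -1.47, 0.33, 38)] centre err 0.95
6 scene [(80.86, -1.24, 0.6, 37), (115.94, -1.63, 0.15, 42)] centre err -0.71
```

```bash
python3 -c "
from h import *
plan(-7.5,-14,62,1)"
```

```text
tool axes world [[-0.001, 0.99, -0.139], [0.0, -0.139, -0.99], [-1.0, -0.001, -0.0]] clock 13.7 bedpos [-163.1   18.9] [405.6 -34.8 181.2] F [1.1 0.2 0.1] gap 60.3
turn [-0.     -0.0001  0.0003] shift [0.3968 0.5191 0.1099]
```

```bash
python3 -m handwheel '[[0,0,0,0,0.1,0.03,0.64],[0,0,0,0,0.25,0.06,0.64],[0,0,0,0,0.4,0.11,0.64],[0,0,0,0.08,0.5,0.11,0.64],[0,0,0,0.2,0.52,0.11,0.64],[0,0,0,0.34,0.52,0.11,0.64],[0,0,0,0.396,0.52,0.11,0.64],[0,0,0,0.396,0.52,0.11,0.64]]'; python3 -c "
from h import *
plan(-7.5,-73.2,62,1)"
```

```text
clock: 14.7
eef_pos: [555.3, -88.5, 62.0]
eef_rot: [-1.781, 1.568, 2.792]
wrist_force: [0.3, -0.5, 0.3]
finger_gap: 60.4
tool axes world [[-0.002, 0.99, -0.139], [0.001, -0.139, -0.99], [-1.0, -0.002, -0.0]] clock 14.7 bedpos [ -7.4 -13.3] [555.3 -88.5  62. ] F [ 0.3 -0.5  0.3] gap 60.4
turn [ 0.0002 -0.0002  0.0007] shift [-0.0002 -0.0006  0.1996]
```

```bash
python3 -m handwheel '[[0,0,0,0,0,0.03,0.64],[0,0,0,0,0,0.045,0.64],[0,0,0,0,0,0.055,0.64],[0,0,0,0,0,0.065,0.64],[0,0,0,0,0,0.075,0.64],[0,0,0,0,0,0.085,0.64],[0,0,0,0,0,0.095,0.64],[0,0,0,0,0,0.105,0.64],[0,0,0,0,0,0.115,0.64],[0,0,0,0,0,0.125,0.64],[0,0,0,0,0,0.135,0.64],[0,0,0,0,0,0.145,0.64]]'|head -2; python3 -c "
from h import *
plan(-7.5,-73.2,62,1)"
```

```text
clock: 16.2
eef_pos: [549.3, -131.8, 61.9]
tool axes world [[-0.002, 0.99, -0.139], [0.001, -0.139, -0.99], [-1.0, -0.002, -0.0]] clock 16.2 bedpos [ -7.3 -57. ] [ 549.3 -131.8   61.9] F [ 0.4  0.7 -0.6] gap 60.0
turn [ 0.0002 -0.0001  0.0007] shift [-0.0002 -0.0006  0.0539]
```

```bash
python3 -m handwheel '[[0,0,0,0,0,0.01,0.64],[0,0,0,0,0,0.019,0.64],[0,0,0,0,0,0.028,0.64],[0,0,0,0,0,0.036,0.64],[0,0,0,0,0,0.043,0.64],[0,0,0,0,0,0.049,0.64],[0,0,0,0,0,0.054,0.64],[0,0,0,0,0,0.054,0.64],[0,0,0,0,0,0.02,0.64],[0,0,0,-0.1,0,-0.06,0.64],[0,0,0,-0.3,0,-0.1,0.64],[0,0,0,-0.4,-0.05,-0.1,0.64]]'|head -2
python3 -m handwheel '[[0,0,0,0,-0.1,-0.05,0.64],[0,0,0,0,-0.25,-0.05,0.64],[0,0,0,0,-0.4,-0.05,0.64],[0,0,0,0,-0.48,-0.05,0.64],[0,0,0,0,-0.48,-0.05,0.64]]'|head -2
python3 look.py 7 -100 ; python3 - <<'E'
from edge import *
edge('7',-100,off=-8);edge('7',99)
s=cv2.imread('pics/scene7.png');cv2.imwrite('pics/s7z.png',cv2.resize(s[130:300,170:360],None,fx=3.5,fy=3.5,interpolation=cv2.INTER_CUBIC))
E
```

```text
clock: 17.7
eef_pos: [539.8, -98.7, 184.9]
clock: 18.32
eef_pos: [398.7, -63.7, 185.2]
top -35 [-109.8, -80.1]
top 0 [-109.7, -80.5]
top 35 [-110.1, -80.7]
   expect on line [-115.1  -84.9]
scene -35 [-113.1, -81.6]
scene 0 [-113.1, -80.9]
scene 35 [-113.4, -81.5]
   expect on line [-115.6  -84.2]
7 top [(-109.76, -0.32, 0.17, 41), (-80.11, 0.17, 0.42, 41)] centre err 5.08
7 scene [(-112.98, -0.03, 0.46, 39), (-81.44, -0.13, 0.26, 37)] centre err 2.72
7 top [(85.98, -1.57, 0.15, 37), (113.97, -1.41, 0.32, 36)] centre err 0.97
7 scene [(80.89, -1.25, 0.61, 38), (115.94, -1.66, 0.15, 41)] centre err -0.7
```

View pics/s7z.png

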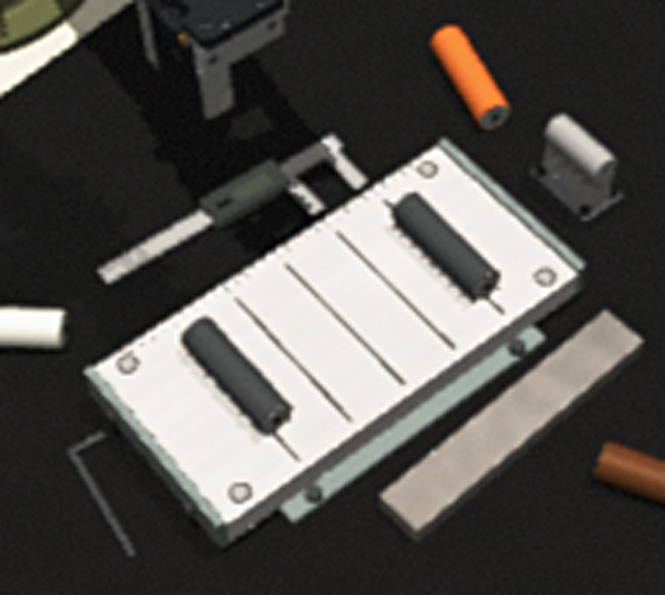

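```bash
python3 -c "
from h import *
plan(-7.5,-60,62,1)"
```

```text
tool axes world [[0.002, 0.991, -0.137], [-0.0, -0.137, -0.991], [-1.0, 0.002, -0.0]] clock 18.425 bedpos [-164.6  -10.8] [400.  -64.1 185.1] F [-0.3 -0.5 -0. ] gap 60.3
turn [ 0.0007 -0.0001 -0.0007] shift [0.4113 0.5226 0.1654]
```

```bash
python3 -m handwheel '[[0,0,0,0,0.1,0.03,0.64],[0,0,0,0,0.25,0.08,0.64],[0,0,0,0,0.4,0.14,0.64],[0,0,0,0.08,0.5,0.165,0.64],[0,0,0,0.2,0.522,0.165,0.64],[0,0,0,0.34,0.522,0.165,0.64],[0,0,0,0.411,0.522,0.165,0.64],[0,0,0,0.411,0.522,0.165,0.64]]'|head -2; python3 -c "
from h import *
plan(-7.5,-76.2,62,1)"
```

```text
clock: 19.42
eef_pos: [548.4, -134.2, 60.0]
tool axes world [[-0.001, 0.991, -0.137], [0.001, -0.137, -0.991], [-1.0, -0.001, -0.001]] clock 19.425 bedpos [ -7.9 -59.6] [ 548.4 -134.2   60. ] F [ 0.1  0.5 -0.6] gap 60.3
turn [ 0.0008 -0.0003  0.0004] shift [-0.0066  0.0013  0.0554]
```

```bash
python3 -m handwheel '[[0,0,0,0,0,0.02,0.64],[0,0,0,0,0,0.035,0.64],[0,0,0,0,0,0.041,0.64],[0,0,0,0,0,0.043,0.64],[0,0,0,0,0,0.045,0.64],[0,0,0,0,0,0.047,0.64],[0,0,0,0,0,0.049,0.64],[0,0,0,0,0,0.051,0.64],[0,0,0,0,0,0.053,0.64],[0,0,0,0,0,0.0545,0.64],[0,0,0,0,0,0.0555,0.64],[0,0,0,0,0,0.0555,0.64]]'|head -2;python3 look.py 8 -100
```

```text
clock: 20.92
eef_pos: [546.1, -150.8, 60.0]
top -35 []
top 0 []
top 35 []
   expect on line [-115.1  -84.9]
scene -35 [-115.1]
scene 0 [-115.5]
scene 35 [-115.6]
   expect on line [-115.6  -84.2]
```

```bash
python3 - <<'E'
import cv2
s=cv2.imread('pics/scene8.png');cv2.imwrite('pics/s8z.png',cv2.resize(s[130:300,170:360],None,fx=3.5,fy=3.5,interpolation=cv2.INTER_CUBIC))
E
```

```text
(no output)
```

View pics/s8z.png

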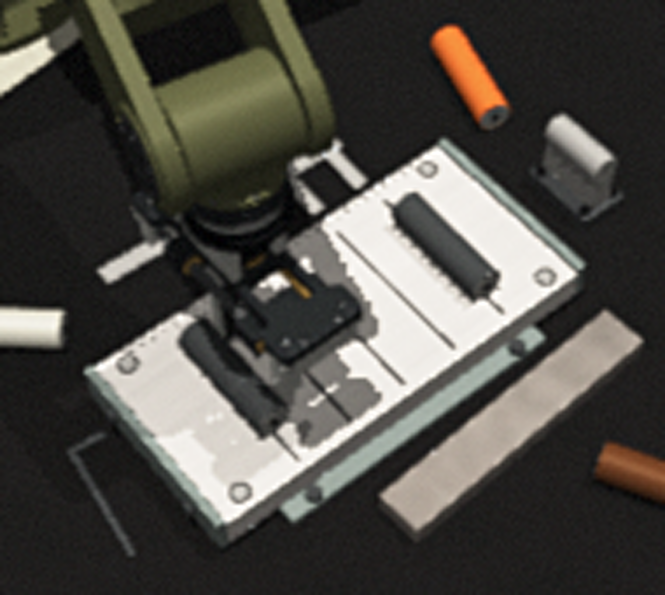

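```bash
python3 -m handwheel '[[0,0,0,0,0,0.0015,0.64],[0,0,0,0,0,0.003,0.64],[0,0,0,0,0,0.0045,0.64],[0,0,0,0,0,0.0045,0.64],[0,0,0,0,0,-0.01,0.64],[0,0,0,-0.05,0,-0.06,0.64],[0,0,0,-0.25,0,-0.1,0.64],[0,0,0,-0.4,-0.1,-0.15,0.64],[0,0,0,-0.4,-0.25,-0.15,0.64],[0,0,0,-0.4,-0.4,-0.15,0.64],[0,0,0,-0.4,-0.48,-0.15,0.64],[0,0,0,-0.4,-0.48,-0.15,0.64]]'|head -2;python3 look.py 9 -100; python3 - <<'E'
from edge import *
edge('9',-100,off=-8);edge('9',99)
E
```

```text
clock: 22.52
eef_pos: [409.3, -85.9, 181.5]
top -35 [-113.4, -83.7]
top 0 [-113.6, -83.9]
top 35 [-113.5, -84.1]
   expect on line [-115.1  -84.9]
scene -35 [-116.8, -85.7]
scene 0 [-117.3, -85.2]
scene 35 [-117.0, -85.4]
   expect on line [-115.6  -84.2]
9 top [(-113.73, -0.08, 0.23, 40), (-84.1, 0.53, 0.36, 31)] centre err 1.1
9 scene [(-117.1, 0.22, 0.61, 41), (-85.55, -0.11, 0.25, 40)] centre err -1.39
9 top [(85.98, -1.59, 0.16, 38), (113.95, -1.47, 0.34, 39)] centre err 0.96
9 scene [(80.78, -1.28, 0.65, 35), (115.94, -1.66, 0.16, 41)] centre err -0.75
```

Both rollers are within about 1 mm of their lines, and the right one is parallel. The left is still about 1.5° off, because it keeps its heading when pushed. With about 28 s left, I'll turn it gently with the two fingertips, one on each side at opposite ends.

```bash
python3 -c "
from h import *
plan(1,98.9,61,1)"
```

```text
tool axes world [[0.0, 0.991, -0.136], [0.001, -0.136, -0.991], [-1.0, 0.0, -0.001]] clock 22.625 bedpos [-151.1  -31.3] [410.5 -86.3 181.1] F [-0.3  0.7 -1.5] gap 60.2
turn [ 0.0009 -0.0002 -0.0001] shift [ 0.4007  0.5081 -0.4324]
```

```bash
python3 -m handwheel '[[0.04,0,0,0,0.12,-0.1,1],[0.1,0,0,0,0.25,-0.21,1],[0.15,0,0,0,0.4,-0.33,1],[0.206,0,0,0.05,0.508,-0.432,1],[0.206,0,0,0.1,0.508,-0.432,1],[0.206,0,0,0.1,0.508,-0.432,1],[0.206,0,0,0.1,0.508,-0.432,1]]'; python3 -c "
from h import *
plan(1,98.9,61,1)"
```

```text
clock: 23.5
eef_pos: [579.1, 20.8, 151.9]
eef_rot: [2.779, 1.57, 0.425]
wrist_force: [0.6, -0.4, 0.6]
finger_gap: 93.7
tool axes world [[0.001, 0.708, -0.706], [0.0, -0.706, -0.708], [-1.0, 0.0, -0.001]] clock 23.5 bedpos [ 1.  98.2] [579.1  20.8 151.9] F [ 0.6 -0.4  0.6] gap 93.7
turn [-2.05e-01 -3.00e-04 -2.00e-04] shift [ 0.3031 -0.0015 -0.0017]
```

```bash
python3 -m handwheel '[[0,0,0,0.1,-0.0015,-0.0017,1],[0,0,0,0.2,-0.0015,-0.0017,1],[0,0,0,0.28,-0.0015,-0.0017,1],[0,0,0,0.303,-0.0015,-0.0017,1],[0,0,0,0.303,-0.0015,-0.0017,1]]'; python3 -c "
from h import *
plan(1,98.9,61,1)"
```

```text
clock: 24.12
eef_pos: [579.5, 21.2, 62.0]
eef_rot: [2.56, 1.569, 0.206]
wrist_force: [0.5, -0.1, 1.0]
finger_gap: 94.0
tool axes world [[0.002, 0.708, -0.706], [0.0, -0.706, -0.708], [-1.0, 0.001, -0.002]] clock 24.125 bedpos [ 1.3 98.7] [579.5  21.2  62. ] F [ 0.5 -0.1  1. ] gap 94.0
turn [-0.205  -0.0004 -0.0005] shift [ 0.0032 -0.0013 -0.    ]
```

```bash
python3 -m handwheel '[[-0.015,0,0,0,0,0,1],[-0.025,0,0,0,0,0,1],[-0.03,0,0,0,0,0,1],[-0.034,0,0,0,0,0,1],[-0.038,0,0,0,0,0,1],[-0.041,0,0,0,0,0,1],[-0.044,0,0,0,0,0,1],[-0.044,0,0,0,0,0,1],[-0.02,0,0,0,0,0,1],[0,0,0,0,0,0,1],[0,0,0,-0.1,0,0,1],[0,0,0,-0.3,0,0,1]]';  python3 -m handwheel '[[0,0,0,-0.1,-0.14,0.14,1],[0,0,0,-0.1,-0.28,0.28,1],[0,0,0,-0.1,-0.4,0.4,1],[0,0,0,-0.1,-0.4,0.4,1]]'|head -2; python3 look.py 10 100; python3 -c "
from edge import *
edge('10',99);edge('10',-100,off=-8)
plan(1,98.9,61,1)"
```

```text
clock: 25.62
eef_pos: [578.2, 21.2, 151.0]
eef_rot: [-0.983, 1.568, 2.946]
wrist_force: [0.2, -0.1, 0.2]
finger_gap: 94.2
clock: 26.12
eef_pos: [406.4, 21.0, 181.9]
top -35 [87.1, 114.3]
top 0 [86.4, 114.6]
top 35 [86.2, 114.2]
   expect on line [ 85. 115.]
scene -35 [81.5, 117.0]
scene 0 [81.6, 116.9]
scene 35 [80.7, 116.5]
   expect on line [ 83.3 116.9]
10 top [(86.67, -0.77, 0.18, 41), (114.43, -0.2, 0.35, 34)] centre err 1.54
10 scene [(81.49, -1.19, 0.26, 33), (116.79, -0.23, 0.26, 42)] centre err 0.03
10 top [(-113.68, -0.33, 0.17, 35), (-83.95, 0.12, 0.42, 39)] centre err 1.2
10 scene [(-117.1, 0.13, 0.62, 42), (-85.54, -0.11, 0.25, 38)] centre err -1.39
tool axes world [[-0.001, 0.708, -0.706], [0.0, -0.706, -0.708], [-1.0, -0.001, 0.001]] clock 26.225 bedpos [-167.5   74.6] [409.   20.9 182.1] F [0.1 0.4 0.7] gap 94.2
turn [-0.205   0.      0.0004] shift [ 0.4028  0.401  -0.4022]
```

```bash
python3 - <<'E'
import cv2,numpy as np
s=cv2.imread('pics/scene10.png')[130:300,170:360];t=cv2.imread('pics/top10.png')[180:262,232:372]
a=cv2.resize(s,(475,425),interpolation=cv2.INTER_CUBIC);b=cv2.resize(t,(320,187),interpolation=cv2.INTER_CUBIC)
c=np.zeros((425,795,3),np.uint8);c[:,:475]=a;c[:187,475:]=b
cv2.imwrite('pics/10z.png',c)
E
```

```text
(no output)
```

View pics/10z.png

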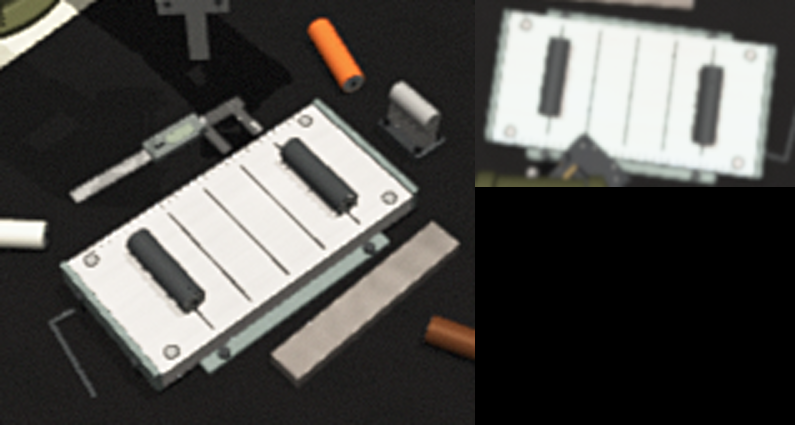

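View pics/scene10.png

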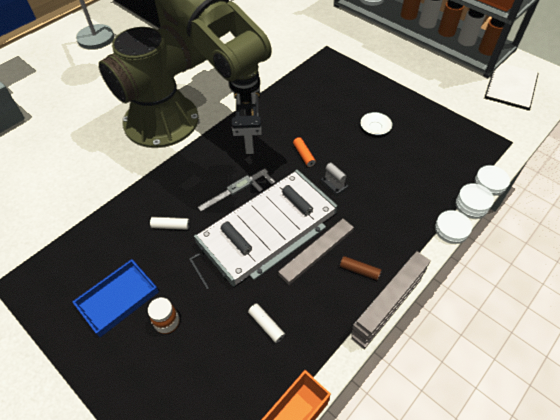

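Both rollers cover their outer lines, at about (297,199) and (236,238) in the scene view. The bystanders look where they started, and the arm is clear.

```bash
python3 -c "
from cell import order
print(order.sign_off())"
```

```text
the job is handed in; nothing more can be done
None
```

I rolled both steel rollers outward onto their outermost lines with the fingertips and handed the job in at about 26 s. The arm was clear of everything, and the other things on the bench look where they were in the last picture.

- **Left roller:** it overshot its line by about 1 mm, so I nudged it back. It was still about 1.5° off parallel, because pushing does not change its heading. I turned it in place with one fingertip on each side, which made its ends slide slightly on the bed; it was not lifted or carried. It now measures about 0.1 mm from its line and about 0.5° off parallel.
- **Right roller:** it needed one long push and two short slow ones. It measures within about 0.5 mm of its line and within about 0.3° of parallel. It sits about 7 mm to the robot's side of the line's middle, as it did at the start; I did not slide it along its axis.
- **Where the checks disagreed:** the top and scene views differ by about 1.5–2 mm across the rollers, probably from shadow and blur. I used the mean of the two, so either position could be off by about 1 mm.

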